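# Clear, shut and lock a slide scanner

## Robot

A 6-joint arm with a two-finger parallel gripper is mounted at the origin on the work surface. World frame = base frame: x ahead of the robot, y to its left, z up, the work surface at z = 0. Lengths are in mm, angles in degrees, forces in N, time in s.
With the tool pointing down it reaches from about 350 to 850 mm from the base axis. Payload 8.1 kg.
Tool frame: the origin (TCP) lies midway between the tips of the shut fingers; the grasp point (between the pads) lies 19 mm behind it (r.pinch_z is the distance from the TCP to the grasp point, in mm); z points along the fingers, y is the line along which they close (so a half turn about z gives the same grasp; the last joint's range is limited). The gripper opens to 85 mm and grips with 20 to 120 N. Pads are 22 mm wide; open, the fingers measure 114 mm over their backs; the gripper's body (76 mm by 85 mm) begins 54 mm behind the grasp point. The pads swing forward as they close: fully open they stand 13 mm farther back than shut.
Start: joints at [69.477, 7.471, 85.268, -0, 87.261, -4.893], TCP at [161.635, 577.823, 231.292] pointing down, gripper open.
Joint ranges: [-169.43, 169.43], [-51.17, 129.36], [1.28, 143.12], [-76.62, 256.62], [0, 156.53], [-152.29, 152.29]. Speed limits (degrees/s): [136.94, 136.94, 159.86, 180, 180, 180].

## Interface

Orientations are given as [roll, pitch, yaw] about the fixed x, y, z axes, in that order (R = Rz(yaw) Ry(pitch) Rx(roll)).
In Python, from bench import r gives the robot as it stands.
- The arm moves only by the shell command python3 -m jog 'ROWS' [OPENING] [FORCE]. ROWS is JSON, one flat list of numbers, 6 for each row, row after row: the shift along the tool's x, y, z in m, then the turn, a rotation vector about the tool's x, y, z in rad. A call has 1 to 8 rows; each row is the pose to reach, as a shift and turn from the pose commanded when the call began, along the tool's axes at that moment; what a row does not reach only later rows make up. A row lasts 1/8 s, in which the tool goes at most 62.5 mm and 10.7 degrees, less where a joint would pass 70% of its speed; a pose out of reach is approached as far as the arm can. A call with a gripper value outside its range is refused whole. OPENING is the opening, from -1 (shut) to 1 (fully open), set as the call begins (- or left out, the last holds). The fingers move at their own pace and stop on an object; FORCE is the grip in N (left out, the last holds). Time passes only in rows, so rows that repeat a pose let the fingers close. It gives the time, the measured TCP pose, the force, the opening and the grip force at its end, in the units of the state.
- r.sense(): the state, without advancing time (a new reading comes with each control period).
- r.snapshot(name): name is "scene" or "top" or "wrist"; returns a dict with "pixels" (480x640x3 uint8, red, green, blue), "range_z" (480x640 float32, mm along the optical axis (not along the pixel's ray), 0 where there is no reading), "K" (3x3 intrinsics, pixels), "k1" (the pictures are not rectified: a ray, as slopes to the right and down, at radius r is drawn at 1 + k1 r^2 times it, then the intrinsics apply), "rvec" (rotation vector, rad) and "tvec" (3), from world to camera coordinates, as OpenCV has them. Camera axes: x right, y down, z forward; pixel columns grow to the right and rows downward; lengths in mm; the calibration is good to about 2 mm. A picture is of the moment at which its call begins.
- r.hand_in(): hands the job in; it is judged then, once.
Trained networks look in a picture, given as the dict that the camera call returned (one of the last four; its "shot" number tells which), for a name from the list of things; names that differ only in an ending like _2 or _b are one class to them, and where a whole thing is asked for, a point or a joint stands for the part that bears it (a point fixed in the world has none). Each returns a list of dicts, best first, with "score" (0 to 1); they miss things now and then, are a little off and sometimes report something else, mostly with a low value. They report only what shows in the picture. A call takes as long as a camera call. They do not tell look-alikes from the thing itself.
- r.look_for(picture, target): "bbox" ([left, top, right, bottom] in pixels, round what is visible of it).
- r.outline_of(picture, target): "region" (480x640 bool, what is visible of it) and "bbox" ([left, top, right, bottom] in pixels, round what is visible of it).
The state is a dict: "time": time; "joint_pos": joint angles; "qd": joint speeds; "joint_efforts": joint torques, N m; "tool_pos": TCP position; "tcp_rot": TCP orientation; "ft_force": force on the tool from outside, world axes, zero at the start; "wrist_torque": the same for the moment, N m; "finger_gap": finger opening in mm; "grip_force": force on a finger pad.
Only numpy, scipy, OpenCV 4.12 (cv2) and the standard library are available. Lean on these libraries where they do the work, as an engineer would, in place of code of your own. Each camera call takes 0.05 s, during which the arm holds its last target. There are 200 camera calls.

## Task

The slide scanner cannot be shut because a green slide mailer was left on its glass: lay the mailer flat in the yellow tray first. Then lower the scanner's cover gently all the way down onto its stop, without letting it drop, and after that turn the blue lock knob clockwise until it clicks over into its locked position. Leave the bottles and the slide file box where they are.

Things in the scene. Friction and masses are not known exactly. Their poses are not given: they have to be found in the camera images.
- scanner: White flatbed slide scanner fixed to the bench; origin under its middle at bench height, front faces -x. In its frame (mm): case x -95 to 125, y -160 to 160; glass bed at z 75, x -95 to 105, y -40 to 150, with an 8 wide, 12 high rim on its left (y 152 to 160); black control deck on its right (y -160 to -40), top at z 98. No part of the case lies in front of x = -95.
- cover (a joint): Hinge of the white cover (188 x 188 x 20 mm, 0.45 kg), rad: 0 = closed on its stop, its top level with the deck; 1.57 = upright; limit 1.75. Starts open at 1.4 to 1.6. Friction holds it only while steep (above about 1.1); below that it falls and slams if let go.
- cover_handle (a point): Middle of the cover's orange round bar handle, diameter 12 mm, straight for 104 mm along the scanner's y, on two end arms in the cover's plane, 235 mm from the hinge axis; 39 mm free gap between bar and cover edge. Closed, it is 88 mm above the bench and overhangs it, 40 mm before the case. Frame turns with the cover; y lies along the bar.
- cover_hinge (a point): Point on the hinge axis of the cover, in the middle of its width, 88 mm above the bench; y axis = hinge axis (parallel to the scanner's y). The closed cover extends from here to the scanner's -x.
- lock (a joint): Angle of the blue lock knob, rad, growing clockwise seen from above: about 0 at the start = unlocked (white pointer to the scanner's front, at the green dot), 1.3 = locked (pointer at the red dot, a stop). A detent resists up to about 0.65 (some 0.07 N m), then snaps the knob on to 1.3.
- lock_grip (a point): Grip point on the lock knob's vertical axis, 135 mm above the bench. The upright bar grip, 42 mm long, 14 mm thick, 32 mm tall (top 142 mm above the bench), lies along this frame's x (at 0 = the scanner's x) on a disc of radius 22 mm. The deck is 37 mm below this point.
- mailer: Green plastic slide mailer (small flat box) with a white label on top, 80 (x) x 32 (y) x 20 (z) mm, 50 g; origin at the centre of its underside. It lies at the start on the scanner's glass.
- tray: Yellow open tray fixed to the bench, 170 x 170 x 30 mm outside, walls 4 mm, floor about 4 mm thick; origin under its centre. It stands left or right of the scanner.
- slide_file: Bystander: blue closed slide file box, 150 (x) x 190 (y) x 32 mm, origin at the centre of its underside; stands on the side where the tray is not.
- violet_bottle: Bystander: violet bottle with black cap, diameter 58, height 130 mm, origin at its base.
- white_bottle: Bystander: white bottle with white cap, diameter 54, height 140 mm, origin at its base.
Mind the look-alikes: they are no part of the job. Several things have the shape of the mailer; the one meant has the colours described above. There is more than one size of the tray; the one meant has the size given above.

How it is judged:
By the outcome, as a careful person would: the job done as asked, in the order asked, and still so for the second after the job is handed in, with the robot touching nothing.
It also fails if it takes over 72 s, if anything falls off the work surface, if the arm or the gripper's body presses on something with over 40 N, if the wrist force passes 120 N, or if a joint passes its speed limit or range.

## Working session

There is one attempt and no reset: what is moved stays moved. The work goes in short steps, Python scripts to look and compute and a shell command to move; the robot and the scene stay as the last step left them, time stands still between calls to the robot, and variables do not carry over. Pictures are saved under pics/ and viewed, at most 10 in all, crops included, and the job is handed in when it is done.

```bash
ls; mkdir -p pics
cat > h.py <<'E'
import numpy as np, cv2
from bench import r
from scipy.spatial.transform import Rotation as R
def cloud(p):
    K=p["K"];h,w=p["range_z"].shape
    u,v=np.meshgrid(np.arange(w),np.arange(h))
    d=np.array([p["k1"],0,0,0,0],float)
    n=cv2.undistortPoints(np.stack([u,v],-1).reshape(-1,1,2).astype(float),K,d).reshape(h,w,2)
    z=p["range_z"].astype(float)
    c=np.dstack([n[...,0]*z,n[...,1]*z,z])
    M=cv2.Rodrigues(np.array(p["rvec"],float))[0]
    W=(c-np.array(p["tvec"]).reshape(3))@M
    W[z<=0]=np.nan
    return W
def save(p,name,crop=None,s=1):
    im=p["pixels"][...,::-1]
    if crop: im=im[crop[1]:crop[3],crop[0]:crop[2]]
    cv2.imwrite("pics/"+name,cv2.resize(im,None,fx=s,fy=s,interpolation=cv2.INTER_CUBIC))
def st():
    s=r.sense()
    print(s["time"],np.round(s["tool_pos"],1),np.round(s["tcp_rot"],1),np.round(s["ft_force"],1),s["finger_gap"],s["grip_force"])
    return s
E
python3 - <<'E'
from h import *
names=["scanner","cover","cover_handle","lock","lock_grip","mailer","tray","slide_file","violet_bottle","white_bottle"]
for c in ["scene","top"]:
    p=r.snapshot(c);W=cloud(p);save(p,c+"0.png")
    np.savez("/tmp/%s.npz"%c,W=W,px=p["pixels"])
    for n in names:
        for o in r.outline_of(p,n)[:4]:
            m=o["region"];q=W[m];q=q[~np.isnan(q[:,0])]
            print(c,n,round(o["score"],2),np.round(o["bbox"]),np.round(np.percentile(q,[2,50,98],axis=0)).tolist() if len(q) else None,np.round(np.median(p["pixels"][m],axis=0)))
st()
E
```

```text
pics
scene scanner 0.56 [255. 184. 408. 360.] [[480.0, -159.0, 15.0], [682.0, -24.0, 100.0], [715.0, 145.0, 318.0]] [180. 175. 171.]
scene scanner 0.55 [346. 186. 408. 297.] [[667.0, -37.0, 99.0], [690.0, 41.0, 211.0], [703.0, 145.0, 330.0]] [187. 180. 173.]
scene cover 0.56 [343. 187. 410. 300.] [[663.0, -37.0, 93.0], [690.0, 42.0, 210.0], [703.0, 148.0, 330.0]] [187. 180. 173.]
scene cover_handle 0.8 [345. 186. 408. 301.] [[665.0, -37.0, 94.0], [690.0, 42.0, 209.0], [703.0, 146.0, 330.0]] [187. 180. 173.]
scene lock 0.8 [283. 265. 301. 287.] [[518.0, -107.0, 107.0], [543.0, -92.0, 124.0], [559.0, -70.0, 146.0]] [ 59. 104. 184.]
scene lock_grip 0.66 [340. 200. 418. 233.] [[389.0, 54.0, 2.0], [421.0, 420.0, 16.0], [677.0, 475.0, 281.0]] [223. 190.  69.]
scene lock_grip 0.64 [280. 269. 298. 287.] [[519.0, -107.0, 106.0], [544.0, -92.0, 122.0], [559.0, -74.0, 146.0]] [ 59. 104. 184.]
scene mailer 0.81 [285. 239. 313. 261.] [[350.0, 87.0, 3.0], [378.0, 118.0, 20.0], [404.0, 157.0, 27.0]] [162. 169. 172.]
scene mailer 0.61 [243. 271. 271. 299.] [[352.0, -137.0, 0.0], [388.0, -84.0, 22.0]
[... 2285 characters left out ...]
173. 209. 246. 278.] [[393.0, 300.0, -2.0], [476.0, 385.0, 5.0], [560.0, 467.0, 32.0]] [223. 210.  62.]
top slide_file 0.89 [459. 227. 528. 284.] [[379.0, -469.0, 17.0], [452.0, -375.0, 32.0], [525.0, -285.0, 39.0]] [ 58. 120. 201.]
top slide_file 0.37 [208. 159. 235. 187.] [[633.0, 320.0, 17.0], [650.0, 338.0, 95.0], [677.0, 367.0, 143.0]] [175. 178. 172.]
top violet_bottle 0.75 [471. 166. 506. 194.] [[621.0, -386.0, 1.0], [643.0, -342.0, 86.0], [677.0, -326.0, 134.0]] [70. 48. 98.]
top white_bottle 0.52 [472. 166. 503. 193.] [[621.0, -378.0, -1.0], [642.0, -342.0, 86.0], [675.0, -326.0, 134.0]] [70. 48. 98.]
1.1 [161.7 577.8 231.3] [180.    0.  164.4] [ 0.3  0.4 -0.1] 85.30400529583629 0.0
```

View pics/top0.png

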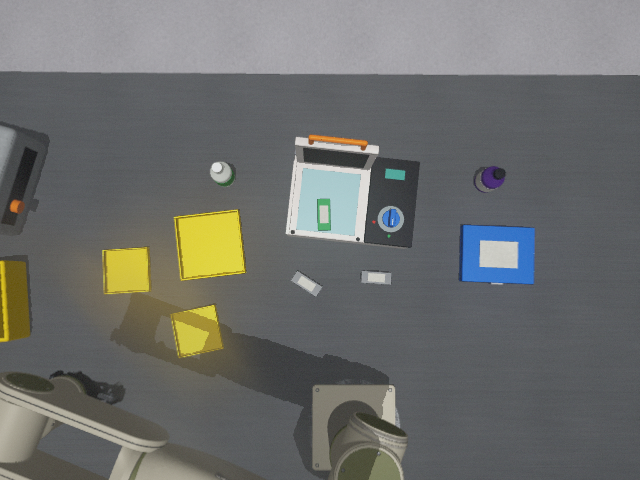

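Run:
```python
import numpy as np,cv2
from h import *
d=np.load("/tmp/top.npz");W=d["W"];px=d["px"].astype(int)
cv2.imwrite("pics/crop1.png",cv2.resize(px[120:310,150:430,::-1].astype(np.uint8),None,fx=2.8,fy=2.8,interpolation=cv2.INTER_CUBIC))
def rect(m,n):
    q=W[m];q=q[~np.isnan(q[:,0])]
    print(n,len(q),cv2.minAreaRect(q[:,:2].astype(np.float32)),np.median(q[:,2]))
    return q
X,Y,Z=W[...,0],W[...,1],W[...,2]
R_,G,B=px[...,0],px[...,1],px[...,2]
box=lambda x0,x1,y0,y1,z0,z1:(X>x0)&(X<x1)&(Y>y0)&(Y<y1)&(Z>z0)&(Z<z1)
rect(box(490,610,40,120,90,106),"mailer top")
rect(box(380,575,280,490,22,45)&(B<0.6*R_),"tray rim")
rect(box(500,575,-120,-50,136,150),"grip top")
rect(box(500,575,-120,-50,104,118)&(B>R_+40),"disc")
rect(box(470,720,-180,-20,92,102),"deck")
rect(box(470,720,-50,180,70,82),"glass")
d=np.load("/tmp/scene.npz");Ws=d["W"];ps=d["px"].astype(int)
for WW,pp,n in((W,px,"top"),(Ws,ps,"scene")):
    o=(pp[...,0]>150)&(pp[...,2]<90)&(pp[...,1]<150)&(WW[...,2]>250)
    q=WW[o];print(n,"orange",len(q),np.round(np.percentile(q,[2,25,50,75,98],axis=0),1).tolist() if len(q) else "")
m=(Ws[...,0]>620)&(Ws[...,0]<720)&(Ws[...,1]>-30)&(Ws[...,1]<140)&(Ws[...,2]>120)&(Ws[...,2]<270)
q=Ws[m];c=q.mean(0);u,s,v=np.linalg.svd(q-c,full_matrices=False);print("cover plane",c,v[2],s)
```

```text
mailer top 382 ((549.6341552734375, 81.93917846679688), (79.9494857788086, 32.151123046875), 3.2867655754089355) 95.377444479523
tray rim 465 ((476.458251953125, 382.0648193359375), (170.51083374023438, 170.80889892578125), 6.907562255859375) 29.638804976271235
grip top 97 ((538.1221313476562, -85.88543701171875), (13.864763259887695, 41.46727752685547), 84.55032348632812) 141.27352501606026
disc 129 ((538.4418334960938, -86.11805725097656), (43.17115783691406, 42.40453338623047), 23.635446548461914) 112.55448473042011
deck 3144 ((583.7196044921875, -83.16244506835938), (136.5013427734375, 220.43594360351562), 83.83919525146484) 98.13534400837315
glass 4783 ((596.5288696289062, 57.749290466308594), (221.35006713867188, 217.73370361328125), 83.55087280273438) 75.77019399790852
top orange 273 [[671.8, -3.4, 322.6], [677.7, 24.5, 325.6], [681.5, 56.3, 327.7], [685.3, 86.2, 329.6], [691.8, 116.0, 332.6]]
scene orange 252 [[-676.7, -8.1, 284.1], [680.5, -2.7, 302.0], [685.5, 49.0, 316.3], [690.8, 110.8, 325.9], [695.0, 161.0, 522.2]]
cover plane [692.6783383   51.26342209 198.20922235] [-0.99377225  0.11125275 -0.0062887 ] [2475.27197091 2171.6243038    75.7550456 ]
```

View pics/crop1.png

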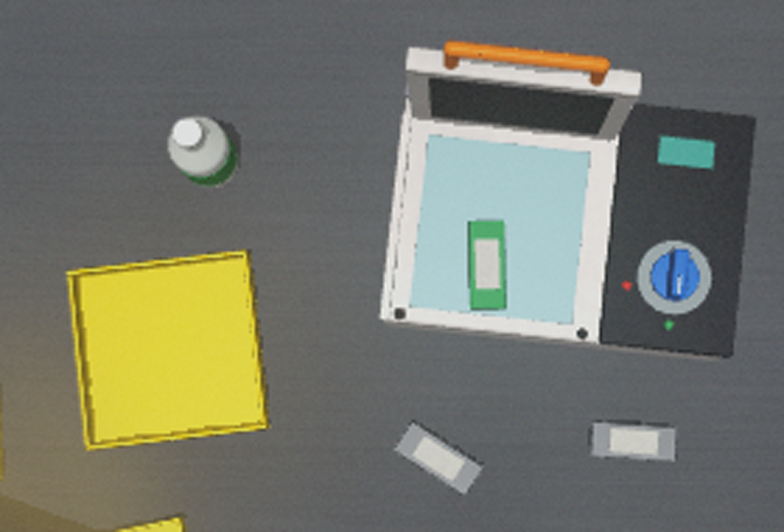

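```bash
cat >> h.py <<'E'
def to(x,y,z,yaw,pos=None,yaw0=None):
    "shift (m) and turn (rad) in tool axes from the measured (or given) downward pose"
    s=r.sense();p=np.array(s["tool_pos"] if pos is None else pos);T=R.from_euler("xyz",s["tcp_rot"] if yaw0 is None else [180,0,yaw0],degrees=True)
    G=R.from_euler("xyz",[180,0,yaw],degrees=True)
    print(np.round(T.inv().apply(np.array([x,y,z])-p)/1000,4),np.round((T.inv()*G).as_rotvec(),4))
E
python3 - <<'E'
from h import *
to(549.6,82,170,183.3)
E
```

```text
[-0.5072 -0.373   0.0613] [-0.      0.     -0.3304]
```

Mailer candidates in the top picture: green with a white label at (323,214), grey at (307,284), grey at (376,278). Only the green one on the glass fits. Tray candidates: (209,244) measures 170 mm, while (126,271) and (196,330) measure about 118 mm, so I take (209,244). The crop confirms both choices.

```bash
python3 -m jog '[-0.05,-0.037,0,0,0,-0.1, -0.1,-0.074,0,0,0,-0.2, -0.15,-0.11,0.02,0,0,-0.33, -0.2,-0.147,0.03,0,0,-0.33, -0.25,-0.184,0.04,0,0,-0.33, -0.3,-0.221,0.05,0,0,-0.33, -0.35,-0.257,0.06,0,0,-0.33, -0.4,-0.294,0.061,0,0,-0.33]' 1 40
python3 -m jog '[-0.05,-0.02,0,0,0,0, -0.09,-0.04,0,0,0,0, -0.1,-0.06,0,0,0,0, -0.1,-0.06,0,0,0,0]'
python3 - <<'E'
from h import *
st();to(549.6,82,170,183.3);to(549.6,82,78,183.3)
E
```

```text
time: 2.1
tool_pos: [466.2, 187.7, 169.8]
tcp_rot: [180.0, -0.0, -176.7]
ft_force: [0.9, 0.4, -0.7]
finger_gap: 85.5
grip_force: 0.0
time: 2.6
tool_pos: [569.0, 134.0, 170.0]
tcp_rot: [-180.0, -0.1, -176.8]
ft_force: [-0.5, 0.4, 0.8]
finger_gap: 85.3
grip_force: 0.0
2.6 [569. 134. 170.] [-1.800e+02 -1.000e-01 -1.768e+02] [-0.5  0.4  0.8] 85.2854395308501 0.0
[ 0.0222 -0.0509  0.0001] [-0.0003 -0.0009 -0.0023]
[ 0.0221 -0.0508  0.0921] [-0.0003 -0.0009 -0.0023]
```

```bash
python3 -m jog '[0.011,-0.025,0,0,0,0, 0.022,-0.051,0,0,0,0, 0.022,-0.051,0,0,0,0, 0.022,-0.051,0,0,0,0]'
python3 - <<'E'
from h import *
st();p=r.snapshot("wrist");W=cloud(p);save(p,"w1.png")
X,Y,Z=W[...,0],W[...,1],W[...,2];px=p["pixels"].astype(int)
m=(px[...,1]>px[...,0]+25)&(px[...,1]>px[...,2]+15)&(Z>85)&(Z<105)&(X>480)&(X<620)&(Y>30)&(Y<130)
q=W[m];print(len(q),cv2.minAreaRect(q[:,:2].astype(np.float32)),np.median(q[:,2]))
m=(Z<82)&(Z>65)&(X>510)&(X<590)&(Y>0)&(Y<130);print(np.median(Z[m]))
E
```

```text
time: 3.1
tool_pos: [549.4, 84.2, 170.7]
tcp_rot: [180.0, 0.0, -176.7]
ft_force: [0.5, 0.6, 0.1]
finger_gap: 85.5
grip_force: 0.0
3.1 [549.4  84.2 170.7] [ 180.     0.  -176.7] [0.5 0.6 0.1] 85.45609728998792 0.0
4626 ((549.4824829101562, 80.7738265991211), (80.67208099365234, 32.37506103515625), 1.3057729005813599) 94.04056084686272
74.83849632407644
```

View pics/w1.png

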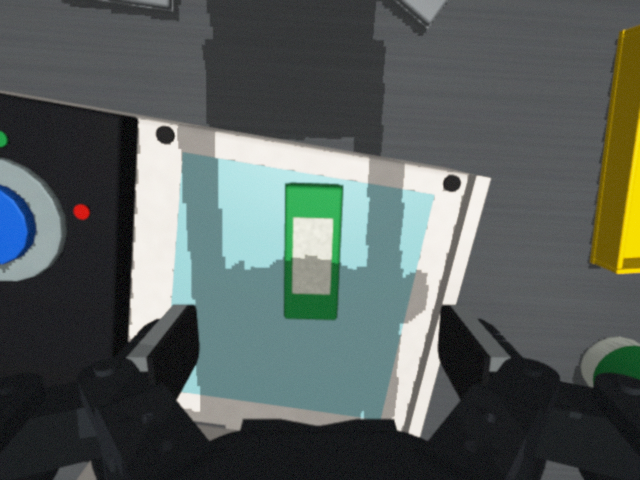

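The green mailer lies at (313,250), between the fingers, with nothing in the way. I descend and grip.

```bash
python3 -m jog '[0,-0.003,0.03,0,0,0.02, 0,-0.003,0.06,0,0,0.02, 0,-0.003,0.08,0,0,0.02, 0,-0.003,0.0925,0,0,0.02, 0,-0.003,0.0925,0,0,0.02, 0,-0.003,0.0925,0,0,0.02]'
python3 -m jog '[0,0,0,0,0,0, 0,0,0,0,0,0, 0,0,0,0,0,0, 0,0,0,0,0,0, 0,0,0,0,0,0, 0,0,0,0,0,0]' -1 40
python3 -m jog '[0,0,-0.02,0,0,0, 0,0,-0.05,0,0,0, 0,0,-0.08,0,0,0, 0,0,-0.1,0,0,0, 0,0,-0.1,0,0,0]'
python3 - <<'E'
from h import *
st();to(476.5,382,110,183.3);to(476.5,382,8,183.3)
E
```

```text
time: 3.9
tool_pos: [550.8, 80.4, 79.0]
tcp_rot: [180.0, 0.1, -177.9]
ft_force: [-0.6, -0.9, 0.6]
finger_gap: 85.7
grip_force: 0.0
time: 4.65
tool_pos: [550.4, 80.2, 78.4]
tcp_rot: [-180.0, 0.0, -177.9]
ft_force: [-0.3, -0.6, 5.4]
finger_gap: 30.9
grip_force: 41.1
time: 5.28
tool_pos: [551.2, 80.3, 180.2]
tcp_rot: [180.0, 0.2, -177.9]
ft_force: [0.2, -0.4, -0.9]
finger_gap: 31.2
grip_force: 40.5
5.275 [551.2  80.3 180.2] [ 180.     0.2 -177.9] [ 0.2 -0.4 -0.9] 31.246126187876076 40.45762360095978
[0.0637 0.3043 0.07  ] [ 0.      0.0038 -0.0203]
[0.0641 0.3042 0.172 ] [ 0.      0.0038 -0.0203]
```

```bash
python3 -m jog '[0.01,0.04,0,0,0,0, 0.02,0.09,0,0,0,0, 0.03,0.14,0,0,0,0, 0.04,0.19,0,0,0,0, 0.05,0.24,0,0,0,0, 0.06,0.28,0.02,0,0,0, 0.064,0.304,0.05,0,0,0, 0.064,0.304,0.08,0,0,0]'
python3 -m jog '[0,0,0.04,0,0,0, 0,0,0.07,0,0,0, 0,0,0.085,0,0,0, 0,0,0.091,0,0,0, 0,0,0.091,0,0,0, 0,0,0.091,0,0,0]'
python3 - <<'E'
from h import *
st();p=r.snapshot("wrist");save(p,"w2.png")
E
```

```text
time: 6.28
tool_pos: [473.0, 383.0, 95.3]
tcp_rot: [-180.0, -0.1, -177.7]
ft_force: [-0.1, -0.4, -0.5]
finger_gap: 30.9
grip_force: 40.4
time: 7.02
tool_pos: [475.2, 381.9, 7.4]
tcp_rot: [180.0, 0.1, -177.9]
ft_force: [-1.2, 0.9, 0.2]
finger_gap: 30.9
grip_force: 40.6
7.025 [475.2 381.9   7.4] [ 1.800e+02  1.000e-01 -1.779e+02] [-1.2  0.9  0.2] 30.905840407745455 40.585976243019104
```

View pics/w2.png

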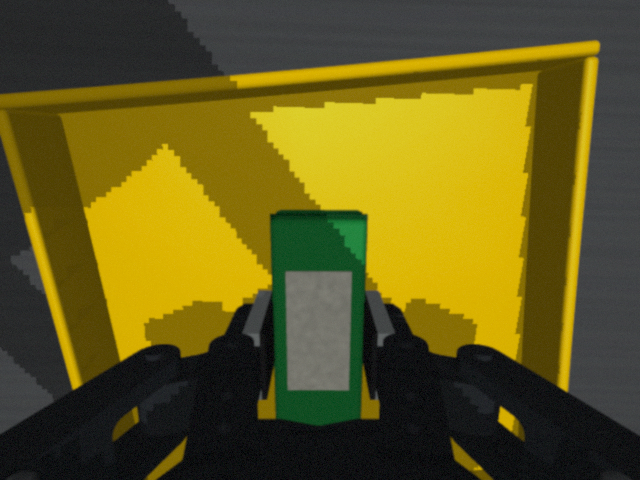

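Mailer at (318,310) is well inside the tray, close to the floor. I release it and lift.

```bash
python3 -m jog '[0,0,0,0,0,0, 0,0,0,0,0,0, 0,0,0,0,0,0, 0,0,0,0,0,0, 0,0,-0.05,0,0,0, 0,0,-0.11,0,0,0, 0,0,-0.17,0,0,0, 0,0,-0.23,0,0,0]' 1
python3 -m jog '[0,0,-0.06,0,0,0.18, 0,0,-0.12,0,0,0.36, 0,0,-0.18,0,0,0.54, 0,0,-0.18,0,0,0.72, 0,0,-0.18,0,0,0.9, 0,0,-0.18,0,0,1.08, 0,0,-0.18,0,0,1.26, 0,0,-0.18,0,0,1.44]'
python3 - <<'E'
from h import *
st();P=[]
for n in ("scene","top"):
    p=r.snapshot(n);W=cloud(p);pp=p["pixels"].astype(int)
    if n=="top":
        X,Y,Z=[W[...,i] for i in range(3)]
        m=(pp[...,1]>pp[...,0]+25)&(pp[...,1]>pp[...,2]+15)&(X>390)&(X<560)&(Y>300)&(Y<470);q=W[m]
        print("mailer",len(q),np.median(q,axis=0) if len(q) else "")
    o=(pp[...,0]>150)&(pp[...,2]<100)&(pp[...,1]<0.72*pp[...,0])&(W[...,2]>305)&(W[...,2]<345)&(W[...,0]>640)&(W[...,0]<720)&(W[...,1]>-20)&(W[...,1]<140)
    q=W[o];print(n,len(q),np.round(np.percentile(q,[2,50,98],axis=0),1).tolist(),cv2.minAreaRect(q[:,:2].astype(np.float32)))
    f=np.polyfit(q[:,1],q[:,0],1);print(f,np.degrees(np.arctan(f[0])))
    save(p,"z_%s.png"%n,(270,110,430,270),3)
E
```

```text
time: 8.07
tool_pos: [474.5, 381.4, 238.9]
tcp_rot: [180.0, 0.0, -177.9]
ft_force: [-0.2, 1.6, 0.4]
finger_gap: 85.5
grip_force: 0.0
time: 9.07
tool_pos: [474.7, 381.6, 416.8]
tcp_rot: [-180.0, 0.0, 99.3]
ft_force: [-0.8, -0.7, -0.5]
finger_gap: 85.3
grip_force: 0.0
9.075 [474.7 381.6 416.8] [-180.     0.    99.3] [-0.8 -0.7 -0.5] 85.34965849077862 0.0
scene 294 [[672.7, -6.6, 306.3], [684.6, 45.3, 327.5], [694.8, 114.6, 332.8]] ((684.0804443359375, 54.705108642578125), (126.53592681884766, 14.167346954345703), 83.91578674316406)
[1.20801718e-01 6.78900515e+02] 6.888052063582416
mailer 209 [472.50966281 380.70298679  24.14666675]
top 306 [[672.8, -1.2, 322.7], [681.7, 57.5, 328.0], [692.2, 116.0, 333.6]] ((682.2741088867188, 56.450870513916016), (124.99834442138672, 12.71214771270752), 84.50743865966797)
[1.07154954e-01 6.75670202e+02] 6.116188785906433
```

Run:
```python
from h import *
to(682.5,56.5,400,83.7)
```

```text
[-0.3549  0.1514  0.0168] [-1.000e-04  1.000e-04  2.756e-01]
```

```bash
python3 -m jog '[-0.05,0.02,0,0,0,0.14, -0.1,0.04,0,0,0,0.275, -0.15,0.064,0,0,0,0.275, -0.2,0.085,0,0,0,0.275, -0.25,0.107,0,0,0,0.275, -0.3,0.13,0,0,0,0.275, -0.34,0.145,0.01,0,0,0.275, -0.355,0.151,0.016,0,0,0.275]'
python3 -m jog '[0,0,0,0,0,0, 0,0,0,0,0,0, 0,0,0,0,0,0]' 0.2
python3 - <<'E'
from h import *
st();p=r.snapshot("wrist");W=cloud(p);pp=p["pixels"].astype(int);save(p,"w3.png")
o=(pp[...,0]>120)&(pp[...,2]<100)&(pp[...,1]<0.72*pp[...,0])&(W[...,2]>312)&(W[...,2]<345)&(W[...,0]>640)&(W[...,0]<720)&(W[...,1]>-20)&(W[...,1]<140)
q=W[o];print(len(q),np.round(np.percentile(q,[2,50,98],axis=0),1).tolist(),cv2.minAreaRect(q[:,:2].astype(np.float32)))
to(682.5,56.5,304,83.7)
E
```

```text
time: 10.18
tool_pos: [683.7, 54.2, 399.4]
tcp_rot: [-179.9, 0.0, 83.9]
ft_force: [-1.1, 0.1, -0.2]
finger_gap: 85.0
grip_force: 0.0
time: 10.55
tool_pos: [682.6, 58.5, 402.0]
tcp_rot: [179.9, -0.0, 84.0]
ft_force: [-0.7, -0.1, -0.0]
finger_gap: 51.6
grip_force: 0.0
10.55 [682.6  58.5 402. ] [179.9  -0.   84. ] [-0.7 -0.1 -0. ] 51.63113192177919 0.0
4130 [[673.3, -0.6, 323.9], [683.3, 64.0, 327.3], [692.6, 116.8, 329.1]] ((682.7052001953125, 56.904640197753906), (126.41289520263672, 11.614843368530273), 83.99259948730469)
[-0.0019 -0.0001  0.0979] [ 0.0013 -0.0003  0.0052]
```

View pics/w3.png

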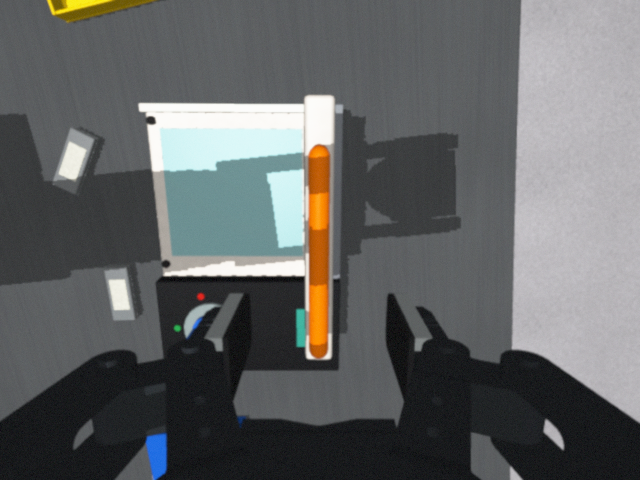

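The orange bar spans (318,150) to (318,352) and sits midway between the fingers. I descend and grip it.

```bash
python3 -m jog '[-0.001,0,0.04,0,0,0, -0.002,0,0.07,0,0,0, -0.002,0,0.09,0,0,0, -0.002,0,0.098,0,0,0, -0.002,0,0.098,0,0,0, -0.002,0,0.098,0,0,0]'
python3 -m jog '[0,0,0,0,0,0, 0,0,0,0,0,0, 0,0,0,0,0,0, 0,0,0,0,0,0, 0,0,0,0,0,0, 0,0,0,0,0,0, 0,0,0,0,0,0]' -1 30
python3 - <<'E'
from h import *
st()
p=r.snapshot("scene");W=cloud(p);h0=np.array([685.2,61.6])
# cover plane with the scanner's heading
X,Y,Z=[W[...,i] for i in range(3)]
m=(X>620)&(X<720)&(Y>-30)&(Y<140)&(Z>120)&(Z<270)&(p["pixels"].min(2)>120)
q=W[m];c=q.mean(0)
for _ in range(3):
    u,s,v=np.linalg.svd(q-c,full_matrices=False);q=q[abs((q-c)@v[2])<4];c=q.mean(0)
print(c,v[2])
E
```

```text
time: 11.35
tool_pos: [683.2, 55.1, 304.6]
tcp_rot: [179.9, -0.0, 83.9]
ft_force: [-0.6, 0.8, 0.1]
finger_gap: 50.9
grip_force: 0.0
time: 12.22
tool_pos: [682.9, 54.8, 303.5]
tcp_rot: [179.9, -0.0, 83.9]
ft_force: [-0.2, 0.1, 5.0]
finger_gap: 11.0
grip_force: 29.5
12.225 [682.9  54.8 303.5] [179.9  -0.   83.9] [-0.2  0.1  5. ] 10.968426352609942 29.45032685995102
[691.91048738  46.34646374 204.13796197] [-0.99378546  0.11124265 -0.00394221]
```

Run:
```python
import numpy as np
for a in range(90,0,-15):
    t=np.radians(a-np.arange(1,9)*15/8);t0=np.radians(a)
    y=-.235*(np.cos(t)-np.cos(t0));z=.235*(np.sin(t0)-np.sin(t))
    print(a,"["+", ".join("0,%.4f,%.4f,0,0,0"%k for k in zip(y,z))+"]")
```

```text
90 [0,-0.0077,0.0001,0,0,0, 0,-0.0154,0.0005,0,0,0, 0,-0.0230,0.0011,0,0,0, 0,-0.0307,0.0020,0,0,0, 0,-0.0383,0.0031,0,0,0, 0,-0.0458,0.0045,0,0,0, 0,-0.0534,0.0061,0,0,0, 0,-0.0608,0.0080,0,0,0]
75 [0,-0.0074,0.0021,0,0,0, 0,-0.0147,0.0045,0,0,0, 0,-0.0220,0.0071,0,0,0, 0,-0.0291,0.0099,0,0,0, 0,-0.0362,0.0129,0,0,0, 0,-0.0431,0.0162,0,0,0, 0,-0.0500,0.0197,0,0,0, 0,-0.0567,0.0235,0,0,0]
60 [0,-0.0066,0.0040,0,0,0, 0,-0.0131,0.0081,0,0,0, 0,-0.0194,0.0125,0,0,0, 0,-0.0256,0.0171,0,0,0, 0,-0.0316,0.0219,0,0,0, 0,-0.0374,0.0268,0,0,0, 0,-0.0431,0.0320,0,0,0, 0,-0.0487,0.0373,0,0,0]
45 [0,-0.0053,0.0055,0,0,0, 0,-0.0105,0.0112,0,0,0, 0,-0.0155,0.0171,0,0,0, 0,-0.0203,0.0231,0,0,0, 0,-0.0248,0.0293,0,0,0, 0,-0.0292,0.0356,0,0,0, 0,-0.0334,0.0421,0,0,0, 0,-0.0373,0.0487,0,0,0]
30 [0,-0.0037,0.0067,0,0,0, 0,-0.0072,0.0136,0,0,0, 0,-0.0105,0.0205,0,0,0, 0,-0.0136,0.0276,0,0,0, 0,-0.0164,0.0347,0,0,0, 0,-0.0190,0.0420,0,0,0, 0,-0.0214,0.0493,0,0,0, 0,-0.0235,0.0567,0,0,0]
15 [0,-0.0019,0.0075,0,0,0, 0,-0.0035,0.0150,0,0,0, 0,-0.0049,0.0225,0,0,0, 0,-0.0060,0.0301,0,0,0, 0,-0.0069,0.0378,0,0,0, 0,-0.0075,0.0455,0,0,0, 0,-0.0079,0.0531,0,0,0, 0,-0.0080,0.0608,0,0,0]
```

```bash
python3 -m jog '[0,-0.0077,0.0001,0,0,0, 0,-0.0154,0.0005,0,0,0, 0,-0.0230,0.0011,0,0,0, 0,-0.0307,0.0020,0,0,0, 0,-0.0383,0.0031,0,0,0, 0,-0.0458,0.0045,0,0,0, 0,-0.0534,0.0061,0,0,0, 0,-0.0608,0.0080,0,0,0]' -1 40
```

```text
time: 13.28
tool_pos: [621.7, 61.4, 294.5]
tcp_rot: [-180.0, 0.0, 83.9]
ft_force: [1.4, -0.2, 1.8]
finger_gap: 10.5
grip_force: 40.9
```

```bash
python3 -m jog '[0,-0.0074,0.0021,0,0,0, 0,-0.0147,0.0045,0,0,0, 0,-0.0220,0.0071,0,0,0, 0,-0.0291,0.0099,0,0,0, 0,-0.0362,0.0129,0,0,0, 0,-0.0431,0.0162,0,0,0, 0,-0.0500,0.0197,0,0,0, 0,-0.0567,0.0235,0,0,0]'
python3 -m jog '[0,-0.0066,0.0040,0,0,0, 0,-0.0131,0.0081,0,0,0, 0,-0.0194,0.0125,0,0,0, 0,-0.0256,0.0171,0,0,0, 0,-0.0316,0.0219,0,0,0, 0,-0.0374,0.0268,0,0,0, 0,-0.0431,0.0320,0,0,0, 0,-0.0487,0.0373,0,0,0]'
```

```text
time: 14.28
tool_pos: [565.3, 67.5, 271.0]
tcp_rot: [-180.0, 0.0, 83.9]
ft_force: [-0.2, -0.0, 2.0]
finger_gap: 10.2
grip_force: 40.6
time: 15.28
tool_pos: [517.0, 72.7, 233.6]
tcp_rot: [-180.0, 0.0, 83.9]
ft_force: [2.3, -0.0, -1.0]
finger_gap: 10.1
grip_force: 39.8
```

```bash
python3 -m jog '[0,-0.0053,0.0055,0,0,0, 0,-0.0105,0.0112,0,0,0, 0,-0.0155,0.0171,0,0,0, 0,-0.0203,0.0231,0,0,0, 0,-0.0248,0.0293,0,0,0, 0,-0.0292,0.0356,0,0,0, 0,-0.0334,0.0421,0,0,0, 0,-0.0373,0.0487,0,0,0]'
python3 -m jog '[0,-0.0037,0.0067,0,0,0, 0,-0.0072,0.0136,0,0,0, 0,-0.0105,0.0205,0,0,0, 0,-0.0136,0.0276,0,0,0, 0,-0.0164,0.0347,0,0,0, 0,-0.0190,0.0420,0,0,0, 0,-0.0214,0.0493,0,0,0, 0,-0.0235,0.0567,0,0,0]'
python3 - <<'E'
from h import *
st();p=r.snapshot("scene");save(p,"s3.png",(200,140,440,320),3)
E
```

```text
time: 16.27
tool_pos: [480.1, 76.7, 184.9]
tcp_rot: [-180.0, -0.0, 83.9]
ft_force: [1.1, -0.7, 0.9]
finger_gap: 10.8
grip_force: 39.4
time: 17.27
tool_pos: [457.2, 79.1, 128.3]
tcp_rot: [180.0, -0.0, 83.9]
ft_force: [4.9, -0.4, -0.2]
finger_gap: 10.2
grip_force: 39.0
17.275 [457.2  79.1 128.3] [180.   -0.   83.9] [ 4.9 -0.4 -0.2] 10.245764180478178 39.0116286277771
```

View pics/s3.png

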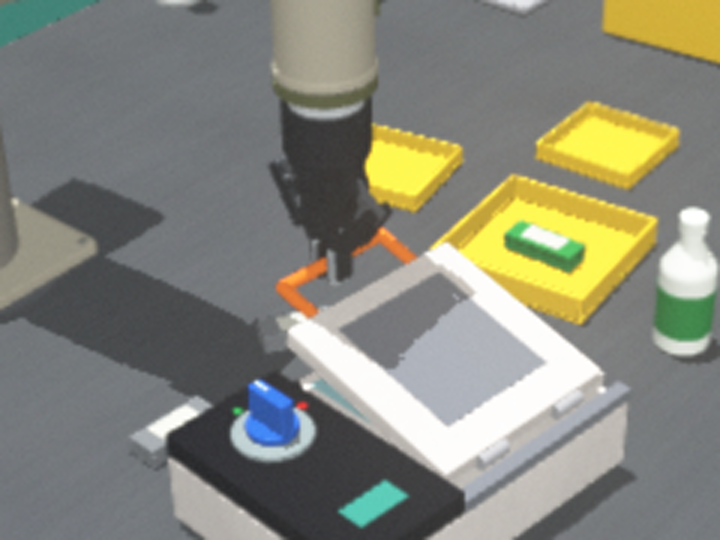

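The fingers hold the bar at (340,262), and the cover follows at about 15°. I take the last part slowly.

```bash
python3 -m jog '[0,-0.001,0.004,0,0,0, 0,-0.002,0.008,0,0,0, 0,-0.003,0.012,0,0,0, 0,-0.004,0.016,0,0,0, 0,-0.0045,0.02,0,0,0, 0,-0.005,0.0235,0,0,0, 0,-0.0055,0.027,0,0,0, 0,-0.006,0.03,0,0,0]'
python3 -m jog '[0,-0.0005,0.004,0,0,0, 0,-0.001,0.008,0,0,0, 0,-0.001,0.012,0,0,0, 0,-0.0015,0.016,0,0,0, 0,-0.0015,0.02,0,0,0, 0,-0.002,0.023,0,0,0, 0,-0.002,0.026,0,0,0, 0,-0.002,0.028,0,0,0]'
python3 -m jog '[0,0,0.001,0,0,0, 0,0,0.002,0,0,0, 0,0,0.003,0,0,0, 0,0,0.003,0,0,0]'
```

```text
time: 18.32
tool_pos: [451.6, 79.7, 98.8]
tcp_rot: [179.9, -0.0, 83.9]
ft_force: [7.1, -0.6, -0.5]
finger_gap: 10.5
grip_force: 39.1
time: 19.32
tool_pos: [450.2, 79.9, 72.0]
tcp_rot: [179.9, -0.0, 83.9]
ft_force: [-3.4, -2.9, 23.2]
finger_gap: 10.7
grip_force: 41.3
time: 19.82
tool_pos: [450.2, 80.0, 71.6]
tcp_rot: [179.9, 0.0, 83.9]
ft_force: [-14.3, -2.6, 38.2]
finger_gap: 10.6
grip_force: 43.2
```

```bash
python3 -m jog '[0,0,0,0,0,0, 0,0,0,0,0,0, 0,0,0,0,0,0, 0,0,0,0,0,0]' -0.15
python3 -m jog '[0,0,-0.02,0,0,0, 0,0,-0.05,0,0,0, 0,0,-0.09,0,0,-0.1, 0,0,-0.13,0,0,-0.28, 0,0,-0.17,0,0,-0.46, 0,0,-0.17,0,0,-0.64, 0,0,-0.17,0,0,-0.82, 0,0,-0.17,0,0,-1.0]'
python3 - <<'E'
from h import *
st();p=r.snapshot("top");W=cloud(p)
m=np.all((W>[470,-20,60])&(W<[660,130,130]),axis=2)&(p["pixels"].min(2)>110);q=W[m];print(len(q),np.percentile(q,[10,50,90],axis=0).round(1))
A=np.c_[q[:,:2]-q[:,:2].mean(0),np.ones(len(q))];print(np.linalg.lstsq(A,q[:,2],rcond=None)[0])
to(538.1,-86,190,174.3)
E
```

```text
time: 20.32
tool_pos: [448.5, 80.0, 67.1]
tcp_rot: [-179.9, 0.0, 83.9]
ft_force: [-0.7, -0.6, -0.6]
finger_gap: 36.3
grip_force: 0.0
time: 21.32
tool_pos: [448.9, 80.0, 237.5]
tcp_rot: [-180.0, -0.0, 141.5]
ft_force: [-0.5, -0.4, -0.3]
finger_gap: 36.2
grip_force: 0.0
21.325 [448.9  80.  237.5] [-180.    -0.   141.5] [-0.5 -0.4 -0.3] 36.239591731844946 0.0
1738 [[592.3  -7.8  95.1]
 [622.7  52.9  98.8]
 [652.4 116.1 102.4]]
[-3.96729041e-03  5.07611649e-03  9.87934341e+01]
[-0.1724 -0.076   0.0474] [-2.000e-04 -5.000e-04 -5.632e-01]
```

```bash
python3 -m jog '[-0.04,-0.02,0,0,0,-0.14, -0.08,-0.04,0,0,0,-0.28, -0.12,-0.055,0.01,0,0,-0.42, -0.15,-0.07,0.02,0,0,-0.563, -0.172,-0.076,0.035,0,0,-0.563, -0.172,-0.076,0.047,0,0,-0.563, -0.172,-0.076,0.047,0,0,-0.563]' 0.1
python3 - <<'E'
from h import *
st();p=r.snapshot("wrist");W=cloud(p);save(p,"w4.png")
X,Y,Z=[W[...,i] for i in range(3)]
m=(X>500)&(X<575)&(Y>-125)&(Y<-50)&(Z>135)&(Z<148);q=W[m]
print(len(q),cv2.minAreaRect(q[:,:2].astype(np.float32)))
px=p["pixels"].astype(int);m=(X>500)&(X<575)&(Y>-125)&(Y<-50)&(Z>103)&(Z<120);q=W[m];print(len(q),cv2.minEnclosingCircle(q[:,:2].astype(np.float32)),np.percentile(q[:,2],[5,50,95]))
to(538.1,-86,117,174.3)
E
```

```text
time: 22.25
tool_pos: [534.1, -86.3, 189.1]
tcp_rot: [180.0, -0.2, 173.3]
ft_force: [0.6, 0.1, -0.0]
finger_gap: 46.9
grip_force: 0.0
22.25 [534.1 -86.3 189.1] [180.   -0.2 173.3] [ 0.6  0.1 -0. ] 46.9201265092533 0.0
2110 ((537.2345581054688, -87.06932067871094), (13.73698616027832, 41.28171920776367), 83.70222473144531)
5312 ((537.4097290039062, -87.07511138916016), 33.54922866821289) [103.09167133 104.37047777 111.99232158]
[-0.0035  0.0006  0.0731] [ 0.0005 -0.0016 -0.016 ]
```

View pics/w4.png

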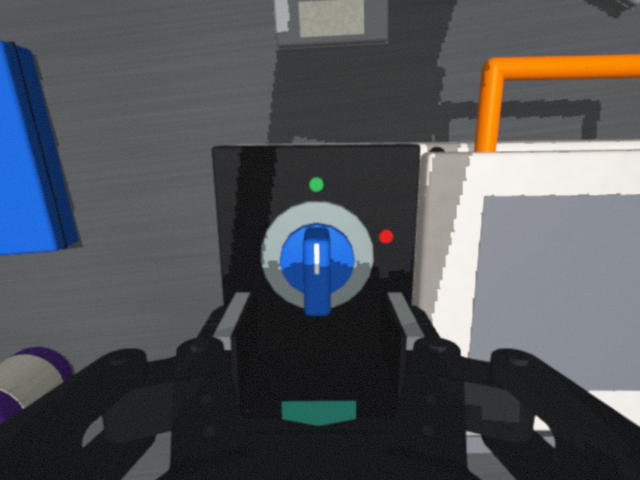

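Knob bar at (316,258) points to the green dot, and the cover is shut at right. I go down in two steps.

```bash
python3 -m jog '[0.0005,-0.001,0.01,0,0,0, 0.0005,-0.001,0.025,0,0,0, 0.0005,-0.001,0.025,0,0,0, 0.0005,-0.001,0.025,0,0,0]'
python3 - <<'E'
from h import *
st();to(537.3,-87,117,173.8)
E
```

```text
time: 22.8
tool_pos: [534.7, -87.9, 165.6]
tcp_rot: [180.0, -0.0, 173.4]
ft_force: [-0.1, -0.1, -0.3]
finger_gap: 46.8
grip_force: 0.0
22.8 [534.7 -87.9 165.6] [180.   -0.  173.4] [-0.1 -0.1 -0.3] 46.81491108866552 0.0
[-0.0025  0.0012  0.0486] [ 0.     -0.0003 -0.0065]
```

```bash
python3 -m jog '[-0.0025,0.001,0.02,0,0,0, -0.0025,0.001,0.04,0,0,0, -0.0025,0.001,0.048,0,0,0, -0.0025,0.001,0.048,0,0,0, -0.0025,0.001,0.048,0,0,0]'
python3 -m jog '[0,0,0,0,0,0, 0,0,0,0,0,0, 0,0,0,0,0,0, 0,0,0,0,0,0, 0,0,0,0,0,0]' -1 40
python3 -m jog '[0,0,0,0,0,0.08, 0,0,0,0,0,0.16, 0,0,0,0,0,0.24, 0,0,0,0,0,0.32, 0,0,0,0,0,0.4, 0,0,0,0,0,0.48, 0,0,0,0,0,0.56, 0,0,0,0,0,0.64]'
python3 -c "
from h import *
print(st()['wrist_torque'])"
```

```text
time: 23.42
tool_pos: [537.7, -87.5, 118.1]
tcp_rot: [-180.0, 0.0, 173.4]
ft_force: [-0.7, -0.5, -0.3]
finger_gap: 46.8
grip_force: 0.0
time: 24.05
tool_pos: [537.8, -87.5, 118.5]
tcp_rot: [-180.0, 0.1, 173.4]
ft_force: [-1.4, -0.8, 6.0]
finger_gap: 13.3
grip_force: 41.7
time: 25.05
tool_pos: [537.8, -87.6, 118.4]
tcp_rot: [180.0, 0.1, 136.6]
ft_force: [-1.3, 0.3, 5.5]
finger_gap: 13.0
grip_force: 41.8
25.05 [537.8 -87.6 118.4] [1.800e+02 1.000e-01 1.366e+02] [-1.3  0.3  5.5] 13.012673479958051 41.809362173080444
[-0.19268836  0.40968725  0.03656438]
```

```bash
python3 -m jog '[0,0,0,0,0,0.08, 0,0,0,0,0,0.16, 0,0,0,0,0,0.24, 0,0,0,0,0,0.32, 0,0,0,0,0,0.4, 0,0,0,0,0,0.48, 0,0,0,0,0,0.56, 0,0,0,0,0,0.64]'
python3 -m jog '[0,0,0,0,0,0.03, 0,0,0,0,0,0.05, 0,0,0,0,0,0.05]'
python3 -c "
from h import *
print(st()['wrist_torque'])"
```

```text
time: 26.05
tool_pos: [537.7, -87.6, 118.4]
tcp_rot: [180.0, 0.0, 99.9]
ft_force: [-1.5, -0.4, 6.0]
finger_gap: 13.3
grip_force: 41.9
time: 26.42
tool_pos: [537.8, -87.5, 118.5]
tcp_rot: [180.0, 0.1, 97.3]
ft_force: [-1.7, -0.7, 5.8]
finger_gap: 13.3
grip_force: 50.1
26.425 [537.8 -87.5 118.5] [1.80e+02 1.00e-01 9.73e+01] [-1.7 -0.7  5.8] 13.261898585295752 50.065643191337585
[-0.2045145   0.3539458   1.01853753]
```

Torque has risen to 1 N m, so the knob is at its stop (76° turned). I release it, lift and check.

```bash
python3 -m jog '[0,0,0,0,0,-0.03, 0,0,0,0,0,-0.03, 0,0,0,0,0,-0.03, 0,0,0,0,0,-0.03, 0,0,0,0,0,-0.03]' 0.1
python3 -m jog '[0,0,-0.03,0,0,0, 0,0,-0.07,0,0,0, 0,0,-0.1,0,0,0, 0,0,-0.1,0,0,0]'
python3 - <<'E'
from h import *
st();p=r.snapshot("wrist");W=cloud(p);save(p,"w5.png")
X,Y,Z=[W[...,i] for i in range(3)]
m=(X>500)&(X<575)&(Y>-125)&(Y<-50)&(Z>135)&(Z<148);q=W[m]
print(len(q),cv2.minAreaRect(q[:,:2].astype(np.float32)))
p=r.snapshot("top");W=cloud(p);q=W[np.all((W>[500,-20,60])&(W<[660,130,130]),axis=2)];print(np.percentile(q[:,2],[10,50,90]))
a=p["pixels"].astype(int);m=(a[...,1]>a[...,0]+25)&(a[...,1]>a[...,2]+15)&np.all((W>[390,300,0])&(W<[560,470,60]),axis=2);print(np.median(W[m],axis=0))
E
```

```text
time: 27.05
tool_pos: [537.4, -87.3, 117.6]
tcp_rot: [-180.0, -0.0, 98.9]
ft_force: [-0.3, 0.2, -0.5]
finger_gap: 47.3
grip_force: 0.0
time: 27.55
tool_pos: [539.2, -87.8, 221.1]
tcp_rot: [179.7, 0.1, 98.9]
ft_force: [-0.6, -0.5, -0.3]
finger_gap: 47.2
grip_force: 0.0
27.55 [539.2 -87.8 221.1] [1.797e+02 1.000e-01 9.890e+01] [-0.6 -0.5 -0.3] 47.17641579098192 0.0
1655 ((537.78564453125, -87.04930877685547), (13.929874420166016, 41.460208892822266), 9.328120231628418)
[ 94.98156399  98.84889286 102.68346525]
[472.21545177 380.40307448  24.49029588]
```

View pics/w5.png

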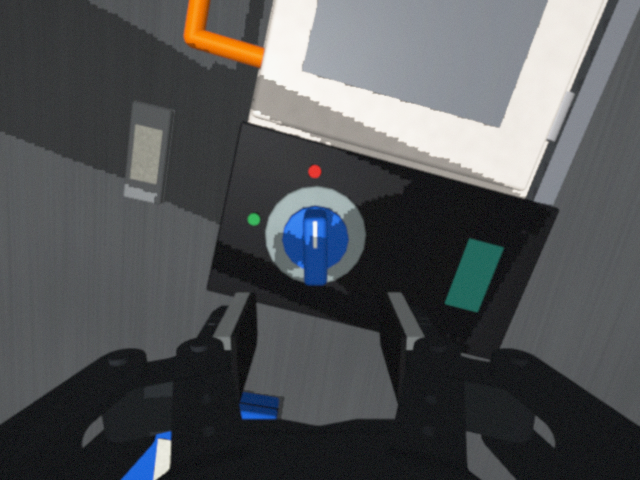

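The pointer at (315,235) is at the red dot (315,171). The bar turned from 83.7° to 9.3°, which is 1.30 rad. The cover is flat and the mailer lies in the tray.

```bash
python3 -c "
from bench import r
print(r.hand_in())"
```

```text
the job is handed in; nothing more can be done
None
```

The job is handed in: the green mailer lies flat in the 170 mm yellow tray, the scanner cover was lowered under grip onto its stop, and the lock knob was then turned clockwise 1.30 rad to the red dot, taking 27.6 s with the bottles and slide file box left alone.

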